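# Stow the soil kit in its fitted seats

## Task

Put away the four soil-kit pieces lying about on the left-hand table: carry the large flask, the small amber bottle, the grey box and the pen to the white seats on the right-hand bench, each into the one seat that is made for it, so that the flask, the bottle and the box stand upright and flat on the floor of their seats inside the lip (the box along its tray) and the pen lies along its rest in both V notches, about centred. Keep the flask and the bottle upright all the way, and leave the little glass beaker and the capped clear vial standing where they are.

Things in the scene. Friction and masses are not known exactly. Their poses are not given: they have to be found in the camera images.
- flask_center (a point): the large capped glass flask with grey soil suspension, round, 57 mm across and 97 mm tall, standing on the left table; the point is its centre, half-way up (48.5 mm above its underside), z up its axis. Its body is full width up to well above this point
- amber_center (a point): the small brown glass bottle, round, 32 mm across and 53 mm tall, standing on the left table; the point is its centre, half-way up (26.5 mm above its underside), z up its axis; it narrows to a neck in its upper third
- box_center (a point): the dark grey flat plastic box (its lid stays shut), 62 x 88 x 34 mm along its x, y, z (58 mm across the body where it is gripped), lying flat on the left table; the point is its centre, 17 mm above its underside; y is its long side
- pen_center (a point): the white pen with a blue cap, 135 mm long and 16 mm thick, lying on the left table; the point is its middle, 8 mm above the table; y runs along the pen
- flask_dish: white round shallow dish for the large flask, fixed to the right bench; the larger of the two round dishes: 77 mm across inside, 85 mm outside, with a dark 57 mm disc in its middle; floor 3 mm and lip 7 mm above the bench; origin at the centre of its underside, z up
- amber_dish: white round shallow dish for the small amber bottle, fixed to the right bench; the smaller of the two round dishes: 52 mm across inside, 60 mm outside, with a dark 32 mm disc in its middle; floor 3 mm and lip 7 mm above the bench; origin at the centre of its underside, z up
- box_tray: white rectangular shallow tray for the grey box, fixed to the right bench; inside 82 x 108 mm along its x, y, with a dark 62 x 88 mm rectangle in its middle; lip 4 mm thick; floor 3 mm and lip 7 mm above the bench; origin at the centre of its underside, y along its long side, z up
- pen_rest: white pen rest, fixed to the right bench: a 46 x 100 x 4 mm foot (x, y, z) with two V notches, each 10 mm thick, centred 40 mm either side of the middle along y, 46 mm wide (along x) at the mouth, 39 mm high; the pen lies along y in both notches with its middle about 33 mm above the bench; between the notches there are 70 mm free for the fingers; origin at the centre of its underside
- beaker_center (a point): bystander: small open glass beaker, 54 mm across and 46 mm tall, loose, standing on the right bench near its left edge; the point is its centre, 23 mm up
- vial_center (a point): bystander: small capped clear vial, 23 mm across and 61 mm tall, loose, standing at the back of the left table; the point is 30 mm up
Not all that is in view belongs to the job. Leave any purple look-alike of the pen_rest alone.

How it is judged:
By the outcome, as a careful person would: the job done as asked, in the order asked, and still so for the second after the job is handed in, with the robot touching nothing.
It also fails if it takes over 128 s, if anything falls off the work surface, if the arm or the gripper's body presses on something with over 40 N, if the wrist force passes 120 N, or if a joint passes its speed limit or range.

## Robot

A 6-joint arm with a two-finger parallel gripper is mounted at the origin on a cart in front of the work surface, level with it; the furniture and walls round the work are solid. World frame = base frame: x ahead of the robot, y to its left, z up, the work surface at z = 0. Lengths are in m, angles in rad, forces in N, time in s.
With the tool pointing down it reaches from about 0.4 to 0.925 m from the base axis. Payload 12.5 kg.
Tool frame: the origin (TCP) lies midway between the tips of the shut fingers; the grasp point (between the pads) lies 19 mm behind it; z points along the fingers, y is the line along which they close (so a half turn about z gives the same grasp; the last joint's range is limited). The gripper opens to 95 mm and grips with 3 to 60 N. Pads are 20 mm wide; open, the fingers measure 119 mm over their backs; the gripper's body (75 mm by 180 mm) begins 59 mm behind the grasp point.
Start: joints at [1.132, 0.491, 1.559, -0, 1.092, -0.106], TCP at [0.204, 0.591, 0.215] pointing down, gripper open.
Joint ranges: [-3.1, 3.1], [-0.84, 2.19], [0.05, 2.79], [-1.13, 4.28], [0.06, 2.93], [-2.69, 2.69]. Speed limits (rad/s): [2.22, 2.22, 2.79, 3.14, 3.14, 3.14].

## Interface

Orientations are given as [roll, pitch, yaw] about the fixed x, y, z axes, in that order (R = Rz(yaw) Ry(pitch) Rx(roll)).
In Python, from workcell import * gives the robot as it stands.
- The arm moves only by the tool apply_moves, never from a script. Its argument "rows" is one flat list of numbers, 5 for each row, row after row: the opening, from -1 (shut) to 1 (fully open), so that 0 is half open, then the shift along the tool's x, y, z in m, then the turn about the tool's z in rad. In form: [gripper, dx, dy, dz, spin, gripper, dx, dy, dz, spin, ...]. A call has exactly 8 rows; each row shifts and turns the commanded pose from where the row before left it, along the tool's axes as they then stand; what a row does not reach is not made up. A row lasts 1/10 s, in which the tool goes at most 50 mm and 8.59 degrees, less where a joint would pass 70% of its speed; a pose out of reach is approached as far as the arm can. A call is refused whole if a number of a shift passes 0.05 or a number of a turn 0.15, either way. A call with a gripper value outside its range is refused whole. The fingers move at their own pace and stop on an object; "squeeze" is the grip in N (left out, the last holds). Time passes only in rows, so rows that do not move let the fingers close, or fill a call up. It gives the time, the measured TCP pose, the force, the opening and the grip force at its end, in the units of the state.
- get_obs(): the state, without advancing time (a new reading comes with each control period).
- grab_frame(name): name is "side" or "top"; returns the picture (384x512x3 uint8, red, green, blue); there is no depth.
- get_calibration(name): a dict with "intrinsics" (3x3 intrinsics, pixels), "k1" (the pictures are not rectified: a ray, as slopes to the right and down, at radius r is drawn at 1 + k1 r^2 times it, then the intrinsics apply), "T" (4x4, takes a point from camera to world coordinates). Camera axes: x right, y down, z forward; pixel columns grow to the right and rows downward; lengths in m; the calibration is good to about 2 mm. A picture is of the moment at which its call begins. get_calibration takes no time and is no camera call.
- hand_in(): hands the job in; it is judged then, once.
The state is a dict: "time": time; "q": joint angles; "joint_vel": joint speeds; "joint_torque": joint torques, N m; "ee_pos": TCP position; "eef_rot": TCP orientation; "wrist_force": force on the tool from outside, world axes, zero at the start; "moment": the same for the moment, N m; "grip_width": opening from 0.0 (shut) to 1.0 (fully open); "grip_force": force on a finger pad.
Only numpy, scipy, OpenCV 4.12 (cv2) and the standard library are available. Lean on these libraries where they do the work, as an engineer would, in place of code of your own. Each camera call takes 0.05 s, during which the arm holds its last target. There are 200 camera calls.

## Working session

There is one attempt and no reset: what is moved stays moved. The work goes in short steps, Python scripts to look and compute and a tool call to move; the robot and the scene stay as the last step left them, time stands still between calls to the robot, and variables do not carry over. Pictures are saved under pics/ and viewed, at most 14 in all, crops included, and the job is handed in when it is done.

Besides the shell and the picture viewer there is one more tool, called after "Emit:" in YAML: its name, and indented under it one key for each argument. apply_moves: Moves the arm, as the interface text tells. Its arguments: {"type":"object","properties":{"rows":{"type":"array","items":{"type":"number"}},"squeeze":{"type":"number"}},"required":["rows"]}

```bash
ls; mkdir -p pics; python3 - <<'E'
from workcell import *
import cv2
for n in("side","top"):
    f=grab_frame(n); cv2.imwrite(f"pics/{n}0.png",cv2.cvtColor(f,cv2.COLOR_RGB2BGR))
    print(n,get_calibration(n))
o=get_obs(); print(o)
E
```

```text
pics
side {'intrinsics': array([[356.34362158,   0.        , 258.41660659],
       [  0.        , 356.34362158, 190.68384893],
       [  0.        ,   0.        ,   1.        ]]), 'k1': -0.10696955347973743, 'T': array([[-0.99969109, -0.02196183,  0.011636  ,  0.42231823],
       [-0.02216526,  0.57600379, -0.81714646,  0.94238096],
       [ 0.01124365, -0.81715195, -0.57631265,  0.76552225],
       [ 0.        ,  0.        ,  0.        ,  1.        ]])}
top {'intrinsics': array([[440.80257666,   0.        , 259.93878073],
       [  0.        , 440.80257666, 192.69483947],
       [  0.        ,   0.        ,   1.        ]]), 'k1': -0.15373788431024393, 'T': array([[-0.01406436, -0.99568019,  0.09177769,  0.31625069],
       [-0.99979433,  0.01534476,  0.01326042, -0.02939915],
       [-0.01461144, -0.09157232, -0.99569123,  1.54237328],
       [ 0.        ,  0.        ,  0.        ,  1.        ]])}
{'time': 0.1, 'q': array([ 1.13244857e+00,  4.91516466e-01,  1.55938770e+00,  2.58320028e-05,
        1.09169631e+00, -1.05567191e-01]), 'joint_vel': array([-2.06504349e-03, -8.60605065e-05,  1.46527446e-04,  7.32659169e-04,
        7.16197053e-04,  8.70078772e-05]), 'joint_torque': array([ 3.14429810e-03, -6.13624763e+01, -2.58606845e+01,  6.94011454e-02,
        4.70430823e-02, -3.73524085e-05]), 'ee_pos': array([0.20403274, 0.59053378, 0.21410978]), 'eef_rot': array([-3.14059285e+00, -1.28980034e-04,  2.80880011e+00]), 'wrist_force': array([ 0.01438946, -0.57473425, -1.14899756]), 'moment': array([ 0.00042996, -0.05129044, -0.04016838]), 'grip_force': 0.0, 'grip_width': 0.9988396568180054}
```

View pics/top0.png

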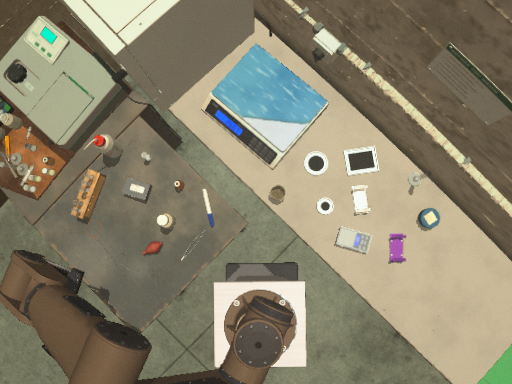

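View pics/side0.png

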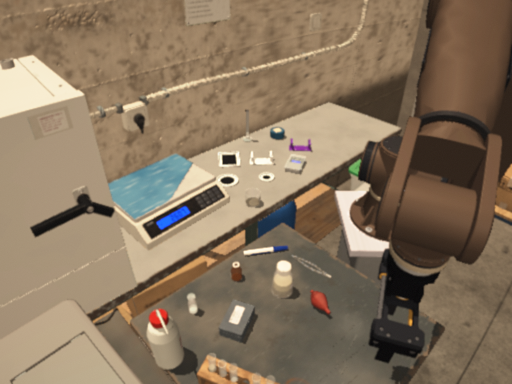

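Top view: flask at (165,221), amber bottle (179,184), box (137,189), pen (208,208), vial (146,157), beaker (277,194). Seats: flask dish (316,162), amber dish (325,205), box tray (361,160), white rest (360,199).

Look-alikes:
- Flask: the red-capped wash bottle (105,145), which I reject.
- Amber bottle: the vial (146,157) and the bottles in the left corner.
- Box: the grey scale (353,239).
- Pen: the tweezers (193,243).
- Rest: the purple one (397,248).

Next is a close crop to check these choices.

```bash
python3 - <<'E'
import cv2,numpy as np
t=cv2.imread("pics/top0.png")
a=cv2.resize(t[145:235,115:225],None,fx=5,fy=5,interpolation=cv2.INTER_CUBIC)
b=cv2.resize(t[140:220,295:385],None,fx=5,fy=5,interpolation=cv2.INTER_CUBIC)
cv2.imwrite("pics/cropL.png",a);cv2.imwrite("pics/cropR.png",b)
s=cv2.imread("pics/side0.png")
cv2.imwrite("pics/cropS.png",cv2.resize(s[140:345,170:330],None,fx=2.9,fy=2.9,interpolation=cv2.INTER_CUBIC))
E
```

```text
(no output)
```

View pics/cropL.png

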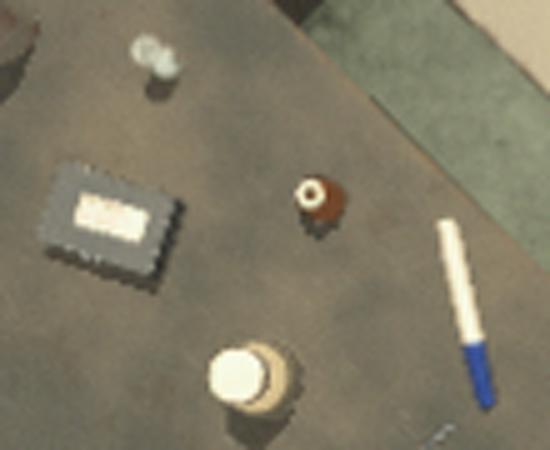

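View pics/cropR.png

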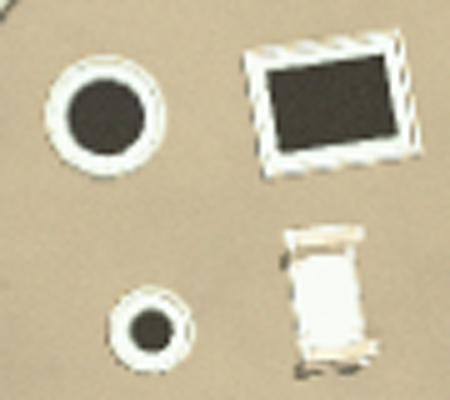

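View pics/cropS.png

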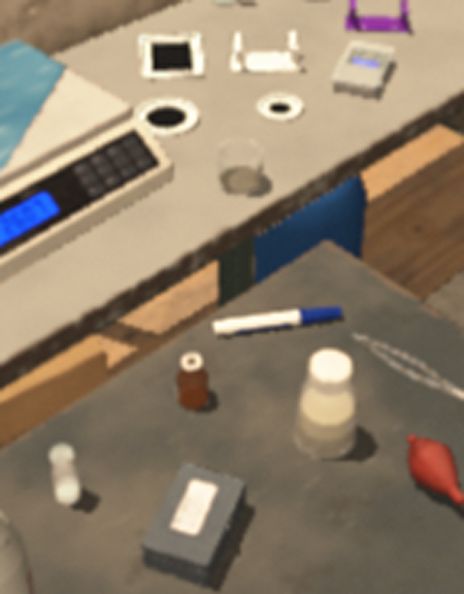

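The crops confirm the picks: white-capped flask, brown bottle, grey box with a label, white and blue pen, and the four white seats with dark centres. Now I'll measure in both views.

```bash
cat > h.py <<'E'
from workcell import *
import cv2,numpy as np
C={n:get_calibration(n) for n in("side","top")}
def ray(n,uv):
    c=C[n];K=c["intrinsics"]
    p=cv2.undistortPoints(np.array([[uv]],float),K,np.array([c["k1"],0,0,0,0.]))[0,0] 
    # model: drawn = p*(1+k1 r^2): same as OpenCV k1
    T=c["T"];return T[:3,3],T[:3,:3]@np.array([p[0],p[1],1.])
def onz(n,uv,z):
    o,d=ray(n,uv);return o+d*(z-o[2])/d[2]
def tri(a,b):
    (o1,d1),(o2,d2)=ray("top",a),ray("side",b)
    s=np.linalg.lstsq(np.c_[d1,-d2],o2-o1,rcond=None)[0]
    p,q=o1+s[0]*d1,o2+s[1]*d2
    return (p+q)/2,np.linalg.norm(p-q)
def proj(n,P):
    c=C[n];T=c["T"];r=cv2.Rodrigues(T[:3,:3].T)[0];t=-T[:3,:3].T@T[:3,3]
    return cv2.projectPoints(np.array([P],float),r,t,c["intrinsics"],np.array([c["k1"],0,0,0,0.]))[0][0,0]
def blob(img,roi,f):
    x0,y0,x1,y1=roi;s=img[y0:y1,x0:x1].astype(int)
    m=f(s[...,0],s[...,1],s[...,2]).astype(np.uint8)
    k,l,st,ce=cv2.connectedComponentsWithStats(m)
    i=1+np.argmax(st[1:,4]);cn=max(cv2.findContours((l==i).astype(np.uint8),0,1)[0],key=cv2.contourArea)
    return ce[i]+[x0,y0],st[i,4],cn.reshape(-1,2)+[x0,y0]
E
python3 - <<'E'
from h import *
np.set_printoptions(precision=4,suppress=True)
t=cv2.cvtColor(cv2.imread("pics/top0.png"),4);s=cv2.cvtColor(cv2.imread("pics/side0.png"),4)
wh=lambda r,g,b:(np.minimum(np.minimum(r,g),b)>185)
wl=lambda r,g,b:(np.minimum(np.minimum(r,g),b)>150)
dk=lambda r,g,b:(r+g+b<330)
def both(n,rt,ft,rs,fs):
    a,A,ca=blob(t,rt,ft);b,B,cb=blob(s,rs,fs)
    print(n,a.round(1),A,b.round(1),B,"tri",*tri(a,b));return a,ca,b,cb
R={}
R['cap']=both('flaskcap',(150,205,178,232),wh,(270,258,300,274),wl)
R['amb']=both('ambercap',(172,176,184,190),wl,(230,258,245,268),wl)
R['lab']=both('boxlabel',(128,180,150,198),wl,(225,300,250,328),wl)
bl=lambda r,g,b:(b>r+35)
pn=lambda r,g,b:(b>r+35)|(np.minimum(np.minimum(r,g),b)>125)
R['blue']=both('blue',(200,205,216,230),bl,(268,240,292,255),bl)
R['pen']=both('pen',(200,185,216,230),pn,(240,242,292,258),pn)
R['fd']=both('fdisc',(305,152,328,174),dk,(220,174,238,187),dk)
R['ad']=both('adisc',(318,198,334,214),dk,(262,173,272,181),dk)
R['bd']=both('bdisc',(346,148,378,174),dk,(220,153,240,165),dk)
R['rest']=both('rest',(350,182,375,220),wl,(248,148,278,168),wh)
for k,z in(('cap',.097),('amb',.053),('lab',.034),('blue',.008),('pen',.008),('fd',.003),('ad',.003),('bd',.003),('rest',.004)):
    print(k,'top',onz('top',R[k][0],z),'side',onz('side',R[k][2],z))
for k,z in(('lab',.034),('pen',.008),('bd',.003),('rest',.004)):
    for n,i in(('top',1),('side',3)):
        c=np.array([onz(n,p,z)[:2] for p in R[k][i]],np.float32);rr=cv2.minAreaRect(c);q=cv2.boxPoints(rr)
        e=max((q[1]-q[0],q[2]-q[1]),key=np.linalg.norm);print(k,n,rr[0],rr[1],'long yaw',np.arctan(e[1]/e[0]))
E
```

```text
flaskcap [161.6 219.6] 85 [283.3 266.1] 138 tri [0.3653 0.3178 0.093 ] 0.0005268782387450829
ambercap [176.7 183.1] 18 [235.6 264. ] 25 tri [0.491  0.2756 0.0515] 0.0006101619326825023
boxlabel [136.6 188.1] 94 [236.5 314.4] 183 tri [0.4784 0.4224 0.0321] 0.00021138376051045213
blue [210.5 219.3] 44 [280.2 247.9] 60 tri [0.3662 0.1649 0.0079] 0.0015253207093852026
pen [207.6 206. ] 160 [264.3 249.6] 210 tri [0.4134 0.1748 0.0091] 0.0004620220797105271
fdisc [315.8 163. ] 176 [226.9 180. ] 69 tri [ 0.5612 -0.2081  0.0013] 0.0010721017961815003
adisc [324.8 205.8] 49 [266.  176.9] 15 tri [ 0.4093 -0.2357  0.002 ] 0.0014334858507913815
bdisc [360.9 160.2] 377 [228.8 159. ] 116 tri [ 0.5687 -0.3694  0.0017] 2.4462875658085654e-05
rest [362. 200.] 834 [262.5 160.7] 99 tri [ 0.4263 -0.3688 -0.0029] 0.001729532085756896
cap top [0.3649 0.3168 0.097 ] side [0.3659 0.3215 0.097 ]
amb top [0.4911 0.2753 0.053 ] side [0.4905 0.277  0.053 ]
lab top [0.4781 0.4218 0.034 ] side [0.4784 0.4237 0.034 ]
blue top [0.3669 0.1648 0.008 ] side [0.3654 0.1651 0.008 ]
pen top [0.4137 0.175  0.008 ] side [0
[... 487 characters left out ...]
ong yaw 1.2810292
pen top (0.41069430112838745, 0.1744033247232437) (0.13199707865715027, 0.016044551506638527) long yaw 0.21509512
pen side (0.41030657291412354, 0.17319047451019287) (0.13578076660633087, 0.02197490818798542) long yaw 0.19256411
bd top (0.5684654116630554, -0.3690979480743408) (0.05735234543681145, 0.08489164710044861) long yaw -1.4248005
bd side (0.5702271461486816, -0.3679928183555603) (0.0557115413248539, 0.06963614374399185) long yaw -1.494346
rest top (0.4252815544605255, -0.3677932918071747) (0.08597549796104431, 0.1319006234407425) long yaw -0.032142185
rest side (0.42351165413856506, -0.3551981449127197) (0.06718820333480835, 0.04978131130337715) long yaw 0.04213159
```

```bash
python3 - <<'E'
from h import *
np.set_printoptions(precision=4,suppress=True)
t=cv2.cvtColor(cv2.imread("pics/top0.png"),4);s=cv2.cvtColor(cv2.imread("pics/side0.png"),4)
def rect(n,img,roi,f,z,nm):
    c,A,cn=blob(img,roi,f)
    w=np.array([onz(n,p,z)[:2] for p in cn],np.float32);rr=cv2.minAreaRect(w);q=cv2.boxPoints(rr)
    e=max((q[1]-q[0],q[2]-q[1]),key=np.linalg.norm)
    print(nm,c.round(1),A,onz(n,c,z),'rect',np.array(rr[0]),np.array(rr[1]),'yaw',np.arctan(e[1]/e[0]))
print("table px",t[200,150],"box px",t[195,130],t[184,130],t[190,149], "bench",t[190,345],"foot",t[199,360],"notch",t[187,360],t[211,363])
for th in(5,10):
    rect('top',t,(120,175,155,206),lambda r,g,b:(b>r-th+8)&(r+g+b>200)|(r>150),.034,f'box{th}')
for th in(150,170,190,210):
    rect('top',t,(348,182,376,222),lambda r,g,b:(b>th),.004,f'rest.004 {th}')
    rect('top',t,(348,190,376,208),lambda r,g,b:(b>th),.004,f'foot {th}')
rect('top',t,(344,144,384,178),lambda r,g,b:(b>170),.007,'tray outer')
for th in(400,420): rect('top',t,(346,148,378,174),lambda r,g,b:(r+g+b<th),.003,'tray disc')
s2=cv2.resize(t[180:222,345:380],None,fx=12,fy=12,interpolation=cv2.INTER_NEAREST)
cv2.imwrite("pics/rest.png",cv2.cvtColor(s2,4))
for v in range(182,218): print(v,' '.join(f"{int(x):3d}" for x in t[v,350:374,2]))
E
```

```text
table px [119 110  93] box px [104 103  91] [135 132 118] [62 60 54] bench [200 184 152] foot [248 251 245] notch [243 233 205] [245 237 209]
box5 [136.8 188.1] 111 [0.4779 0.4211 0.034 ] rect [0.4779 0.4212] [0.0517 0.0264] yaw 1.2855102
box10 [136.8 188.1] 111 [0.4779 0.4211 0.034 ] rect [0.4779 0.4212] [0.0517 0.0264] yaw 1.2855102
rest.004 150 [361.3 201.3] 990 [ 0.4222 -0.3649  0.004 ] rect [ 0.4218 -0.366 ] [0.0967 0.139 ] yaw -0.031306796
foot 150 [361.1 198.4] 433 [ 0.4323 -0.3643  0.004 ] rect [ 0.4321 -0.3661] [0.0973 0.0601] yaw 1.5534953
rest.004 170 [360.2 198.7] 357 [ 0.4314 -0.3614  0.004 ] rect [ 0.4314 -0.3629] [0.0989 0.0577] yaw 0.09551933
foot 170 [359.9 199.1] 228 [ 0.4301 -0.3603  0.004 ] rect [ 0.4296 -0.3593] [0.0608 0.049 ] yaw 0.10788983
rest.004 190 [360.5 201.1] 274 [ 0.4229 -0.3621  0.004 ] rect [ 0.4213 -0.3619] [0.0821 0.0504] yaw 0.17533068
foot 190 [360.1 199. ] 216 [ 0.4302 -0.3609  0.004 ] rect [ 0.4297 -0.3606] [0.0608 0.0455] yaw 0.1106452
rest.004 210 [360.  200.4] 245 [ 0.4254 -0.3602  0.004 ] rect [ 0.4239 -0.361 ] [0.0724 0.045 ] yaw 0.1084095
[... 3333 characters left out ...]

211 153 155 156 157 145 173 237 217 230 221 225 223 219 209 189 172 190 199 158 144 155 153 153 153
212 157 151 155 157 142 123 163 160 151 141 139 119 140 154 156 159 160 235 217 154 153 156 152 153
213 156 157 157 147  98 116 160 157 159 163 158 141 125 118 105  93  93 133 151 153 152 152 152 155
214 151 153 156 144  96 104 109 103  94 122 151 149 131  97  99  99 132 152 152 152 153 154 155 157
215 157 157 154 143  99  97 121 158 154 150 153 151 150 152 150 151 149 151 150 152 151 152 157 157
216 154 156 157 155 156 155 156 156 155 152 154 151 151 150 151 151 151 153 153 152 155 153 154 155
217 157 157 155 157 158 157 157 155 154 155 157 155 155 156 152 151 152 154 153 156 153 153 150 156
```

```bash
cat >> h.py <<'E'
def go(x,y,z,psi=None):
    from scipy.spatial.transform import Rotation as Ro
    o=get_obs();R=Ro.from_euler('xyz',o["eef_rot"]).as_matrix()
    d=R.T@(np.array([x,y,z])-o["ee_pos"])
    sp=0 if psi is None else -((psi-o["eef_rot"][2]+np.pi)%(2*np.pi)-np.pi)
    print("t",round(o["time"],2),"pos",o["ee_pos"].round(4),"rot",o["eef_rot"].round(3),"tool delta",d.round(4),"spin",round(sp,3),"w",round(float(o["grip_width"]),3),"gf",round(float(o["grip_force"]),1))
E
python3 - <<'E'
from h import *
go(.365,.317,.2); 
a=[onz('top',p,.039)[:2] for p in((352.5,187),(366.7,186.5),(355.8,210),(369.5,209))]
m1,m2=(a[0]+a[1])/2,(a[2]+a[3])/2;d=m1-m2
print("rest",m1,m2,(m1+m2)/2,np.linalg.norm(d),np.arctan2(d[1],d[0]),[np.linalg.norm(a[0]-a[1]),np.linalg.norm(a[2]-a[3])])
print("vial~",onz('top',(146,157),.04),"beaker~",onz('top',(277,194),.02))
E
```

```text
t 0.1 pos [0.204  0.5905 0.2141] rot [-3.141 -0.     2.809] tool delta [-0.2415 -0.2059  0.0143] spin 0 w 0.999 gf 0.0
rest [ 0.47010161 -0.35311055] [ 0.39148708 -0.36104733] [ 0.43079435 -0.35707894] 0.07901415803548613 0.10061713621477883 [np.float64(0.0496401570250761), np.float64(0.047847086000516376)]
vial~ [0.58643062 0.38794672 0.04      ] beaker~ [ 0.45112082 -0.06820223  0.02      ]
```

Emit:
apply_moves:
  rows: [1,-0.0345,-0.0294,0.002,0,1,-0.0345,-0.0294,0.002,0,1,-0.0345,-0.0294,0.002,0,1,-0.0345,-0.0294,0.002,0,1,-0.0345,-0.0294,0.002,0,1,-0.0345,-0.0294,0.002,0,1,-0.0345,-0.0294,0.002,0,1,0,0,0,0]
  squeeze: 25

```text
time: 0.9
ee_pos: [0.367, 0.3138, 0.2004]
eef_rot: [-3.141, -0.0, 2.804]
wrist_force: [0.0, 0.3, 1.2]
grip_width: 1.0
grip_force: 0.0
```

```bash
python3 - <<'E'
from h import *
go(.365,.317,.031)
E
```

```text
t 0.9 pos [0.367  0.3138 0.2004] rot [-3.141 -0.     2.804] tool delta [0.0029 0.0025 0.1694] spin 0 w 1.0 gf 0.0
```

Emit:
apply_moves:
  rows: [1,0,0,0,0,1,0,0,0.02,0,1,0,0,0.03,0,1,0,0,0.03,0,1,0,0,0.02,0,1,0,0,0,0,1,0,0,0,0,1,0,0,0,0]

```text
time: 1.7
ee_pos: [0.3653, 0.3181, 0.1017]
eef_rot: [3.14, 0.001, 2.81]
wrist_force: [1.4, 0.8, -0.3]
grip_width: 1.0
grip_force: 0.0
```

```bash
python3 - <<'E'
from h import *
go(.365,.317,.031)
f=grab_frame("side"); cv2.imwrite("pics/s1.png",cv2.cvtColor(cv2.resize(f[130:330,180:380],None,fx=3,fy=3),4))
E
```

```text
t 1.7 pos [0.3653 0.3181 0.1017] rot [3.14e+00 1.00e-03 2.81e+00] tool delta [ 0.     -0.0013  0.0707] spin 0 w 1.0 gf 0.0
```

View pics/s1.png

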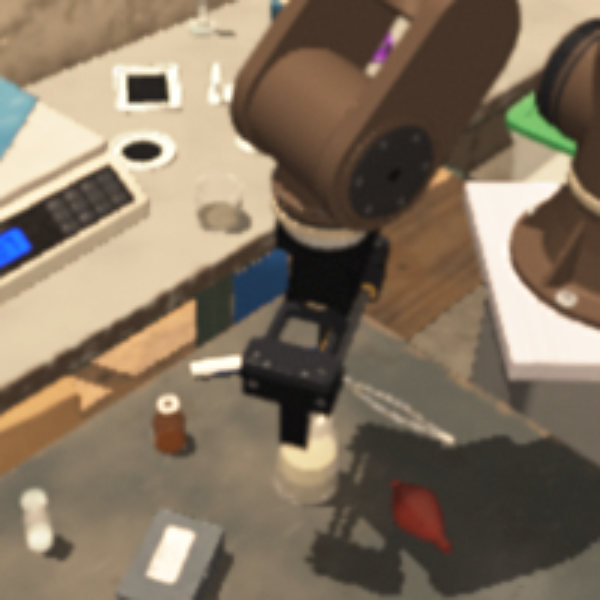

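The gripper is centred over the flask: near finger at crop (295,420), cap at (320,430). I'll descend and grip.

Emit:
apply_moves:
  rows: [1,0,-0.001,0.02,0,1,0,0,0.02,0,1,0,0,0.02,0,1,0,0,0.01,0,1,0,0,0,0,0.3,0,0,0,0,-0.1,0,0,0,0,-0.5,0,0,0,0]

```text
time: 2.55
ee_pos: [0.3652, 0.3166, 0.0314]
eef_rot: [3.14, 0.001, 2.809]
wrist_force: [0.7, 0.1, -0.9]
grip_width: 0.805
grip_force: 0.0
```

Emit:
apply_moves:
  rows: [-0.5,0,0,0,0,-0.5,0,0,0,0,-0.5,0,0,0,0,-0.5,0,0,0,0,-0.5,0,0,-0.01,0,-0.5,0,0,-0.02,0,-0.5,0,0,-0.03,0,-0.5,0,0,-0.03,0]

```text
time: 3.35
ee_pos: [0.3644, 0.3161, 0.1219]
eef_rot: [-3.141, -0.001, 2.809]
wrist_force: [1.5, 0.4, -2.6]
grip_width: 0.517
grip_force: 24.8
```

```bash
python3 - <<'E'
from h import *
go(.561,-.207,.15)
E
```

```text
t 3.35 pos [0.3644 0.3161 0.1219] rot [-3.141e+00 -1.000e-03  2.809e+00] tool delta [-0.3567 -0.4302 -0.028 ] spin 0 w 0.517 gf 24.8
```

Opening 0.517 would be about 49 mm, not 57 mm, so I'll check with a picture.

```bash
python3 - <<'E'
from h import *
f=grab_frame("side"); cv2.imwrite("pics/s2.png",cv2.cvtColor(cv2.resize(f[180:310,220:350],None,fx=4,fy=4),4))
go(.561,-.207,.15)
E
```

```text
t 3.4 pos [0.3658 0.3171 0.1261] rot [3.138e+00 3.000e-03 2.809e+00] tool delta [-0.3557 -0.4316 -0.0245] spin 0 w 0.517 gf 24.8
```

View pics/s2.png

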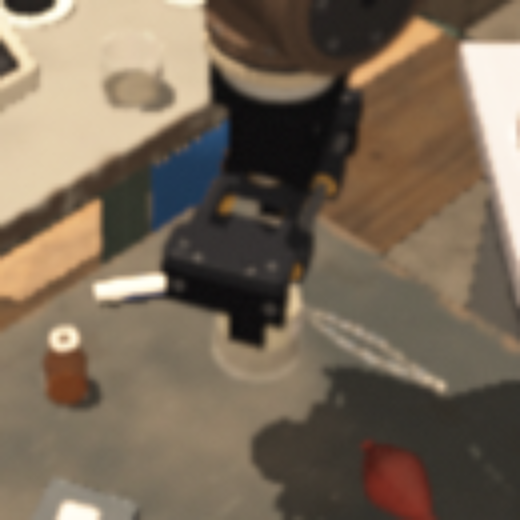

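The flask is lifted in the gripper: its base is now at about (284,274), up from row 297. I'll carry it over.

Emit:
apply_moves:
  rows: [-0.5,-0.0085,-0.0104,-0.003,0,-0.5,-0.0085,-0.0104,-0.003,0,-0.5,-0.0268,-0.0325,-0.003,0,-0.5,-0.0268,-0.0325,-0.003,0,-0.5,-0.0268,-0.0325,-0.003,0,-0.5,-0.0268,-0.0325,-0.003,0,-0.5,-0.0268,-0.0325,-0.003,0,-0.5,-0.0268,-0.0325,-0.003,0]

```text
time: 4.2
ee_pos: [0.462, 0.0516, 0.1439]
eef_rot: [-3.141, -0.002, 2.808]
wrist_force: [0.9, 0.6, -1.9]
grip_width: 0.517
grip_force: 24.8
```

Emit:
apply_moves:
  rows: [-0.5,-0.0268,-0.0325,0,0,-0.5,-0.0268,-0.0325,0,0,-0.5,-0.0268,-0.0325,0,0,-0.5,-0.0268,-0.0325,0,0,-0.5,-0.0268,-0.0325,0,0,-0.5,-0.0268,-0.0325,0,0,-0.5,-0.0085,-0.0104,0,0,-0.5,-0.0085,-0.0104,0,0]

```text
time: 5.0
ee_pos: [0.5589, -0.2093, 0.1433]
eef_rot: [3.141, -0.003, 2.807]
wrist_force: [-0.2, -0.7, -1.8]
grip_width: 0.511
grip_force: 24.8
```

Emit:
apply_moves:
  rows: [-0.5,0,0,0,0,-0.5,0,0,0.02,0,-0.5,0,0,0.02,0,-0.5,0,0,0.02,0,-0.5,0,0,0,0,-0.5,0,0,0,0,-0.5,0,0,0,0,-0.5,0,0,0,0]

```text
time: 5.8
ee_pos: [0.5603, -0.2076, 0.0857]
eef_rot: [-3.141, 0.002, 2.809]
wrist_force: [-0.0, -0.1, -1.2]
grip_width: 0.517
grip_force: 24.8
```

```bash
python3 - <<'E'
from h import *
go(.561,-.207,.035)
f=grab_frame("top"); cv2.imwrite("pics/t1.png",cv2.cvtColor(cv2.resize(f[110:240,260:420],None,fx=4,fy=4),4))
E
```

```text
t 5.8 pos [ 0.5603 -0.2076  0.0857] rot [-3.141e+00  2.000e-03  2.809e+00] tool delta [-0.0004  0.0008  0.0507] spin 0 w 0.517 gf 24.8
```

View pics/t1.png

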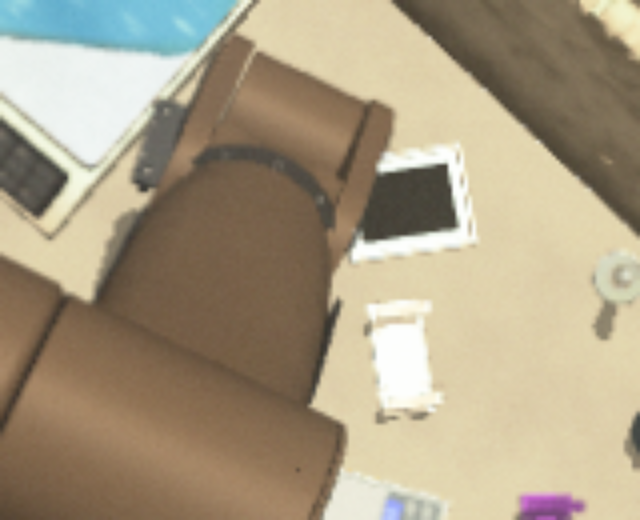

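```bash
python3 - <<'E'
from h import *
print(tri((276,160),(226,187)), tri((327,102),(196,163)))
f=grab_frame("side"); cv2.imwrite("pics/s3.png",cv2.cvtColor(cv2.resize(f[90:240,180:330],None,fx=4,fy=4),4))
E
```

```text
(array([ 0.55542069, -0.06571268,  0.06816011]), np.float64(0.01373631691919922)) (array([ 0.72285916, -0.24637732,  0.06310942]), np.float64(0.07969875814163846))
```

View pics/s3.png

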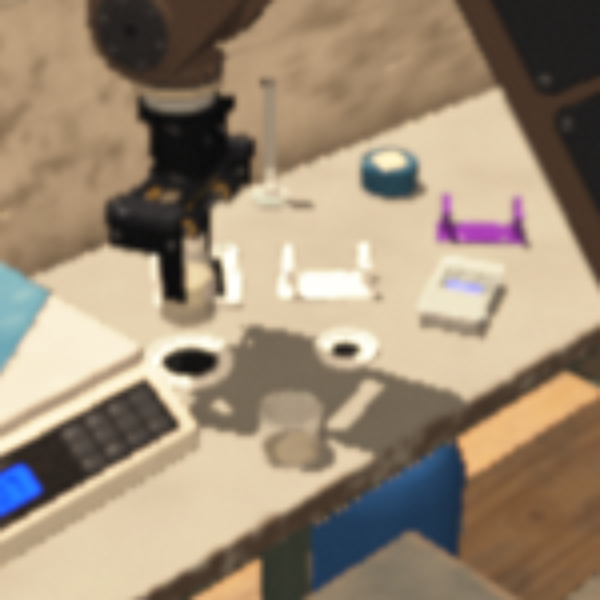

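The flask hangs upright at crop (190,290) above the dish at (190,360). The balance is about 65 mm high and the gripper body will be at 112 mm, so it clears. Lowering.

Emit:
apply_moves:
  rows: [-0.5,0,0.001,0.01,0,-0.5,0,0,0.015,0,-0.5,0,0,0.012,0,-0.5,0,0,0.007,0,-0.5,0,0,0.004,0,-0.5,0,0,0.0015,0,-0.5,0,0,0,0,-0.5,0,0,0,0]

```text
time: 6.7
ee_pos: [0.5605, -0.2069, 0.0355]
eef_rot: [3.142, 0.001, 2.809]
wrist_force: [0.9, 0.2, -1.0]
grip_width: 0.514
grip_force: 24.8
```

Emit:
apply_moves:
  rows: [-0.5,0,0,0.001,0,-0.5,0,0,0.0005,0,-0.5,0,0,0,0,0.15,0,0,0,0,0.3,0,0,0,0,0.7,0,0,0,0,1,0,0,0,0,1,0,0,0,0]

```text
time: 7.5
ee_pos: [0.5603, -0.2067, 0.0335]
eef_rot: [3.141, -0.0, 2.809]
wrist_force: [0.8, 0.2, -0.3]
grip_width: 0.842
grip_force: 0.0
```

Emit:
apply_moves:
  rows: [1,0,0,0,0,1,0,0,0,0,1,0,0,-0.01,0,1,0,0,-0.02,0,1,0,0,-0.03,0,1,0,0,-0.04,0,1,0,0,-0.04,0,1,0,0,-0.02,0]

```text
time: 8.3
ee_pos: [0.561, -0.2071, 0.1979]
eef_rot: [-3.141, 0.005, 2.809]
wrist_force: [-0.3, 0.2, -0.4]
grip_width: 0.999
grip_force: 0.0
```

```bash
python3 - <<'E'
from h import *
f=grab_frame("side"); cv2.imwrite("pics/s4.png",cv2.cvtColor(cv2.resize(f[90:240,180:330],None,fx=4,fy=4),4))
go(.491,.2755,.12)
E
```

```text
t 8.35 pos [ 0.5616 -0.2073  0.1999] rot [-3.141  0.007  2.809] tool delta [0.225  0.4334 0.0779] spin 0 w 1.0 gf 0.0
```

View pics/s4.png

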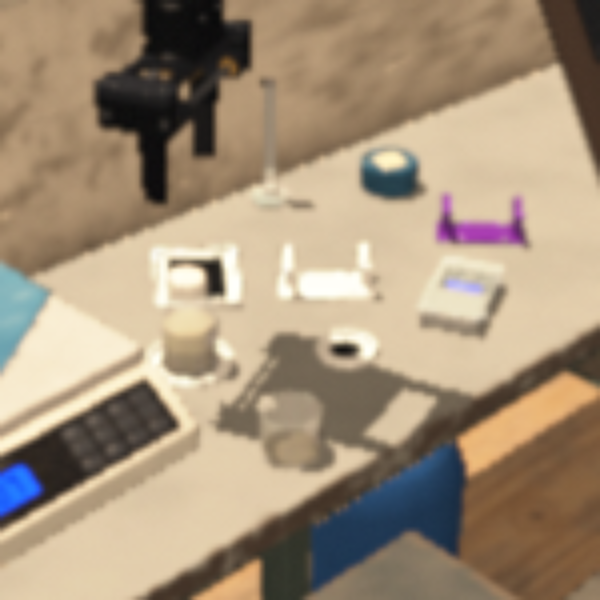

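The flask stands upright in its dish at crop (190,345). Amber bottle next.

Emit:
apply_moves:
  rows: [1,0.0073,0.014,0,0,1,0.0073,0.014,0,0,1,0.0178,0.0343,0,0,1,0.0178,0.0343,0,0,1,0.0178,0.0343,0,0,1,0.0178,0.0343,0,0,1,0.0178,0.0343,0,0,1,0.0178,0.0343,0,0]

```text
time: 9.15
ee_pos: [0.5202, 0.0564, 0.1925]
eef_rot: [-3.141, -0.002, 2.809]
wrist_force: [0.5, -0.4, -0.0]
grip_width: 1.001
grip_force: 0.0
```

Emit:
apply_moves:
  rows: [1,0.0178,0.0343,0,0,1,0.0178,0.0343,0,0,1,0.0178,0.0343,0.01,0,1,0.0178,0.0343,0.02,0,1,0.0178,0.0343,0.02,0,1,0.0073,0.014,0.02,0,1,0.0073,0.014,0.01,0,1,0,0,0,0]

```text
time: 9.95
ee_pos: [0.4874, 0.2777, 0.1119]
eef_rot: [-3.139, -0.003, 2.811]
wrist_force: [0.8, 0.2, 0.3]
grip_width: 1.0
grip_force: 0.0
```

Emit:
apply_moves:
  rows: [0.6,0,0,0,0,0.6,0,0,0.02,0,0.6,0,0,0.02,0,0.6,0,0,0,0,0.6,0,0,0,0,0.6,0,0,0,0,0.6,0,0,0,0,0.6,0,0,0,0]
  squeeze: 15

```text
time: 10.75
ee_pos: [0.4895, 0.2763, 0.0744]
eef_rot: [3.141, 0.001, 2.809]
wrist_force: [0.6, -0.3, 0.7]
grip_width: 0.803
grip_force: 0.0
```

```bash
python3 - <<'E'
from h import *
go(.491,.2755,.010)
E
```

```text
t 10.75 pos [0.4895 0.2763 0.0744] rot [3.141e+00 1.000e-03 2.809e+00] tool delta [-0.0017 -0.0003  0.0644] spin 0 w 0.803 gf 0.0
```

Emit:
apply_moves:
  rows: [0.6,-0.0017,0,0.02,0,0.6,0,0,0.02,0,0.6,0,0,0.015,0,0.6,0,0,0.009,0,0.6,0,0,0,0,0.2,0,0,0,0,0,0,0,0,0,-0.3,0,0,0,0]

```text
time: 11.55
ee_pos: [0.4911, 0.2759, 0.0104]
eef_rot: [3.141, 0.001, 2.809]
wrist_force: [-0.3, 0.7, -0.6]
grip_width: 0.605
grip_force: 0.0
```

Emit:
apply_moves:
  rows: [-0.6,0,0,0,0,-0.9,0,0,0,0,-0.9,0,0,0,0,-0.9,0,0,0,0,-0.9,0,0,0,0,-0.9,0,0,-0.01,0,-0.9,0,0,-0.02,0,-0.9,0,0,-0.03,0]

```text
time: 12.35
ee_pos: [0.4901, 0.2754, 0.0697]
eef_rot: [-3.14, -0.002, 2.809]
wrist_force: [0.5, 0.0, -0.6]
grip_width: 0.324
grip_force: 15.0
```

Emit:
apply_moves:
  rows: [-0.9,0,0,-0.03,0,-0.9,0,0,-0.02,0,-0.9,0,0,0,0,-0.9,0,0,0,0,-0.9,0,0,0,0,-0.9,0,0,0,0,-0.9,0,0,0,0,-0.9,0,0,0,0]

```text
time: 13.15
ee_pos: [0.4906, 0.2757, 0.1191]
eef_rot: [-3.141, -0.001, 2.809]
wrist_force: [0.3, -1.3, -1.2]
grip_width: 0.319
grip_force: 15.0
```

```bash
python3 - <<'E'
from h import *
go(.4093,-.235,.12)
E
```

```text
t 13.15 pos [0.4906 0.2757 0.1191] rot [-3.141e+00 -1.000e-03  2.809e+00] tool delta [-0.09   -0.5092 -0.0007] spin 0 w 0.319 gf 15.0
```

Emit:
apply_moves:
  rows: [-0.9,-0.0021,-0.0127,-0.002,0,-0.9,-0.0021,-0.0127,-0.002,0,-0.9,-0.0068,-0.0382,-0.002,0,-0.9,-0.0068,-0.0382,-0.002,0,-0.9,-0.0068,-0.0382,-0.002,0,-0.9,-0.0068,-0.0382,-0.002,0,-0.9,-0.0068,-0.0382,0,0,-0.9,-0.0068,-0.0382,0,0]

```text
time: 13.95
ee_pos: [0.4492, 0.0182, 0.132]
eef_rot: [3.141, 0.001, 2.808]
wrist_force: [1.3, 0.5, -0.6]
grip_width: 0.325
grip_force: 15.0
```

Emit:
apply_moves:
  rows: [-0.9,-0.0068,-0.0382,0,0,-0.9,-0.0068,-0.0382,0,0,-0.9,-0.0068,-0.0382,0,0,-0.9,-0.0068,-0.0382,0,0,-0.9,-0.0068,-0.0382,0,0,-0.9,-0.0068,-0.0382,0,0,-0.9,-0.0021,-0.0127,0,0,-0.9,-0.0021,-0.0127,0,0]

```text
time: 14.75
ee_pos: [0.4085, -0.2359, 0.1317]
eef_rot: [3.141, -0.0, 2.807]
wrist_force: [0.5, 0.7, -0.1]
grip_width: 0.323
grip_force: 15.0
```

Emit:
apply_moves:
  rows: [-0.9,0,0,0.01,0,-0.9,0,0,0.02,0,-0.9,0,0,0.02,0,-0.9,0,0,0.015,0,-0.9,0,0,0.01,0,-0.9,0,0,0,0,-0.9,0,0,0,0,-0.9,0,0,0,0]

```text
time: 15.55
ee_pos: [0.4098, -0.2349, 0.0571]
eef_rot: [-3.141, 0.001, 2.809]
wrist_force: [-0.7, 0.4, -0.3]
grip_width: 0.321
grip_force: 15.0
```

```bash
python3 - <<'E'
from h import *
go(.4093,-.235,.0135)
E
```

```text
t 15.55 pos [ 0.4098 -0.2349  0.0571] rot [-3.141e+00  1.000e-03  2.809e+00] tool delta [ 0.0005 -0.0003  0.0436] spin 0 w 0.321 gf 15.0
```

Emit:
apply_moves:
  rows: [-0.9,0,0,0.01,0,-0.9,0,0,0.012,0,-0.9,0,0,0.01,0,-0.9,0,0,0.007,0,-0.9,0,0,0.003,0,-0.9,0,0,0.001,0,-0.9,0,0,0.0005,0,-0.9,0,0,0,0]

```text
time: 16.35
ee_pos: [0.4096, -0.235, 0.0133]
eef_rot: [-3.142, 0.0, 2.809]
wrist_force: [0.2, 0.3, -0.5]
grip_width: 0.319
grip_force: 15.0
```

Emit:
apply_moves:
  rows: [-0.9,0,0,0,0,-0.3,0,0,0,0,-0.2,0,0,0,0,0,0,0,0,0,0.3,0,0,0,0,0.5,0,0,0,0,0.5,0,0,0,0,0.5,0,0,0,0]

```text
time: 17.15
ee_pos: [0.4095, -0.2349, 0.0131]
eef_rot: [3.141, -0.0, 2.809]
wrist_force: [-0.2, -0.4, -0.1]
grip_width: 0.732
grip_force: 0.0
```

Emit:
apply_moves:
  rows: [0.5,0,0,-0.01,0,0.5,0,0,-0.02,0,0.5,0,0,-0.03,0,0.5,0,0,-0.04,0,0.5,0,0,-0.04,0,0.5,0,0,-0.04,0,1,0,0,-0.02,0,1,0,0,0,0]

```text
time: 17.95
ee_pos: [0.4101, -0.2354, 0.2164]
eef_rot: [-3.14, 0.005, 2.809]
wrist_force: [-0.2, 0.6, -1.1]
grip_width: 0.865
grip_force: 0.0
```

```bash
python3 - <<'E'
from h import *
go(.478,.4225,.2,1.283)
f=grab_frame("side"); cv2.imwrite("pics/s5.png",cv2.cvtColor(cv2.resize(f[90:240,180:330],None,fx=4,fy=4),4))
E
```

```text
t 17.95 pos [ 0.4101 -0.2354  0.2164] rot [-3.14   0.005  2.809] tool delta [0.1508 0.644  0.0145] spin 1.526 w 0.865 gf 0.0
```

View pics/s5.png

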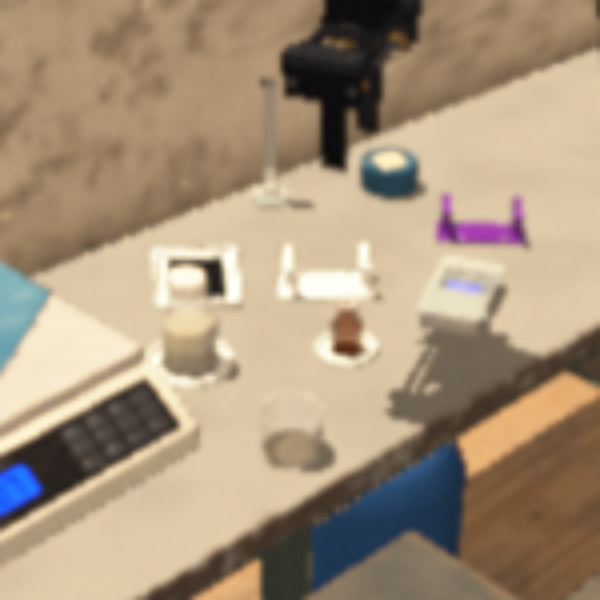

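The bottle stands in its dish at crop (347,335). Box next: cross over, then turn.

Emit:
apply_moves:
  rows: [1,0.0075,0.0322,0,0,1,0.0097,0.0414,0,0,1,0.0097,0.0414,0,0,1,0.0097,0.0414,0,0,1,0.0097,0.0414,0,0,1,0.0097,0.0414,0,0,1,0.0097,0.0414,0,0,1,0.0097,0.0414,0,0]

```text
time: 18.8
ee_pos: [0.4426, 0.0957, 0.2121]
eef_rot: [-3.141, -0.002, 2.809]
wrist_force: [0.6, 0.8, 0.1]
grip_width: 0.998
grip_force: 0.0
```

Emit:
apply_moves:
  rows: [1,0.0097,0.0414,0,0,1,0.0097,0.0414,0,0,1,0.0097,0.0414,0,0,1,0.0097,0.0414,0,0,1,0.0097,0.0414,0,0,1,0.0097,0.0414,0,0,1,0.0097,0.0414,0,0,1,0.0075,0.0322,0,0]

```text
time: 19.6
ee_pos: [0.4767, 0.425, 0.2114]
eef_rot: [-3.14, -0.001, 2.81]
wrist_force: [-0.5, -1.1, -1.1]
grip_width: 0.998
grip_force: 0.0
```

Emit:
apply_moves:
  rows: [1,0,0,0,0.14,1,0,0,0,0.14,1,0,0,0,0.14,1,0,0,0,0.14,1,0,0,0,0.14,1,0,0,0,0.14,1,0,0,0,0.14,1,0,0,0,0.14]

```text
time: 20.4
ee_pos: [0.4768, 0.4226, 0.2115]
eef_rot: [-3.139, 0.001, 1.683]
wrist_force: [0.4, 0.2, 0.2]
grip_width: 1.002
grip_force: 0.0
```

Emit:
apply_moves:
  rows: [1,0,0,0,0.14,1,0,0,0,0.14,1,0,0,0,0.126,1,0,0,0.03,0,1,0,0,0.04,0,1,0,0,0.03,0,1,0,0,0,0,1,0,0,0,0]

```text
time: 21.2
ee_pos: [0.4772, 0.4229, 0.1128]
eef_rot: [-3.141, 0.001, 1.283]
wrist_force: [0.2, -0.3, -0.2]
grip_width: 1.0
grip_force: 0.0
```

```bash
python3 - <<'E'
from h import *
go(.478,.4225,.007,1.283)
E
```

```text
t 21.2 pos [0.4772 0.4229 0.1128] rot [-3.141e+00  1.000e-03  1.283e+00] tool delta [0.     0.001  0.1058] spin -0.0 w 1.0 gf 0.0
```

Emit:
apply_moves:
  rows: [1,0,0.001,0.02,0,1,0,0,0.025,0,1,0,0,0.025,0,1,0,0,0.02,0,1,0,0,0.012,0,1,0,0,0.0035,0,1,0,0,0,0,1,0,0,0,0]
  squeeze: 25

```text
time: 22.0
ee_pos: [0.4788, 0.4231, 0.0089]
eef_rot: [3.141, -0.001, 1.283]
wrist_force: [-0.3, 0.4, 0.5]
grip_width: 0.997
grip_force: 0.0
```

Emit:
apply_moves:
  rows: [0.5,0,0,0,0,0.3,0,0,0,0,0,0,0,0,0,-0.3,0,0,0,0,-0.5,0,0,0,0,-0.5,0,0,0,0,-0.5,0,0,0,0,-0.5,0,0,0,0]

```text
time: 22.8
ee_pos: [0.4782, 0.4227, 0.0077]
eef_rot: [-3.141, 0.0, 1.283]
wrist_force: [-1.5, 0.2, 1.0]
grip_width: 0.611
grip_force: 25.0
```

Emit:
apply_moves:
  rows: [-0.5,0,0,-0.01,0,-0.5,0,0,-0.02,0,-0.5,0,0,-0.03,0,-0.5,0,0,-0.03,0,-0.5,0,0,-0.02,0,-0.5,0,0,0,0,-0.5,0,0,0,0,-0.5,0,0,0,0]

```text
time: 23.6
ee_pos: [0.4779, 0.4224, 0.1165]
eef_rot: [-3.141, 0.001, 1.283]
wrist_force: [-0.2, -0.2, -1.2]
grip_width: 0.61
grip_force: 25.0
```

```bash
python3 - <<'E'
from h import *
f=grab_frame("side"); cv2.imwrite("pics/s6.png",cv2.cvtColor(cv2.resize(f[200:350,170:320],None,fx=4,fy=4),4))
go(.5685,-.369,.15,1.705)
E
```

```text
t 23.65 pos [0.4779 0.4223 0.1164] rot [-3.140e+00  1.000e-03  1.283e+00] tool delta [-0.733   0.3117 -0.0329] spin -0.422 w 0.613 gf 25.0
```

View pics/s6.png

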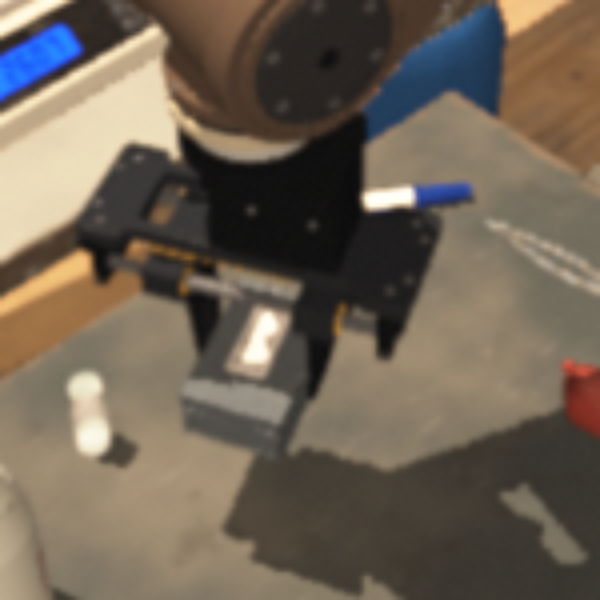

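The box is gripped level at 0.611 (58 mm) and clear of the table. Before crossing, I'll check the cabinet handle.

```bash
python3 - <<'E'
from h import *
print(tri((181,149),(112,212)),tri((162,118),(35,230)))
go(.45,.1,.16,1.283)
E
```

```text
(array([0.68038598, 0.2677247 , 0.21616899]), np.float64(0.2134364359238703)) (array([0.79303067, 0.35507755, 0.23420426]), np.float64(0.2622524409897243))
t 23.65 pos [0.4779 0.4223 0.1164] rot [-3.140e+00  1.000e-03  1.283e+00] tool delta [-0.317   0.0648 -0.0432] spin -0.0 w 0.613 gf 25.0
```

Emit:
apply_moves:
  rows: [-0.5,-0.02,0.004,-0.008,0,-0.5,-0.04,0.0085,-0.008,0,-0.5,-0.045,0.009,-0.008,0,-0.5,-0.045,0.009,-0.008,0,-0.5,-0.045,0.009,-0.008,0,-0.5,-0.045,0.009,-0.0032,0,-0.5,-0.045,0.009,0,0,-0.5,-0.032,0.0073,0,0]

```text
time: 24.45
ee_pos: [0.4495, 0.0981, 0.1603]
eef_rot: [-3.14, 0.001, 1.282]
wrist_force: [0.4, 1.0, -0.5]
grip_width: 0.608
grip_force: 25.0
```

Emit:
apply_moves:
  rows: [-0.5,0,0,0,0,-0.5,0,0,0,-0.1,-0.5,0,0,0,-0.112,-0.5,0,0,0,-0.11,-0.5,0,0,0,-0.1,-0.5,0,0,0,0,-0.5,0,0,0,0,-0.5,0,0,0,0]

```text
time: 25.25
ee_pos: [0.4504, 0.1006, 0.1606]
eef_rot: [-3.141, -0.0, 1.703]
wrist_force: [-0.4, -0.0, 0.0]
grip_width: 0.609
grip_force: 25.0
```

```bash
python3 - <<'E'
from h import *
go(.5685,-.369,.16,1.705)
E
```

```text
t 25.25 pos [0.4504 0.1006 0.1606] rot [-3.141 -0.     1.703] tool delta [-0.4811  0.0553  0.0005] spin -0.002 w 0.609 gf 25.0
```

Emit:
apply_moves:
  rows: [-0.5,-0.0203,0.0023,0,-0.002,-0.5,-0.0203,0.0023,0,0,-0.5,-0.04,0.0046,0,0,-0.5,-0.04,0.0046,0,0,-0.5,-0.04,0.0046,0,0,-0.5,-0.04,0.0046,0,0,-0.5,-0.04,0.0046,0,0,-0.5,-0.04,0.0046,0,0]

```text
time: 26.05
ee_pos: [0.5205, -0.1749, 0.1607]
eef_rot: [-3.142, -0.0, 1.705]
wrist_force: [0.5, -0.4, -1.4]
grip_width: 0.61
grip_force: 25.0
```

Emit:
apply_moves:
  rows: [-0.5,-0.04,0.0046,0,0,-0.5,-0.04,0.0046,0,0,-0.5,-0.04,0.0046,0,0,-0.5,-0.04,0.0046,0,0,-0.5,-0.0203,0.0023,0,0,-0.5,-0.0203,0.0023,0,0,-0.5,0,0,0,0,-0.5,0,0,0,0]

```text
time: 26.85
ee_pos: [0.57, -0.3686, 0.1602]
eef_rot: [-3.141, -0.001, 1.705]
wrist_force: [-0.1, 0.7, -1.2]
grip_width: 0.61
grip_force: 25.0
```

Emit:
apply_moves:
  rows: [-0.5,0,0,0.02,0,-0.5,0,0,0.03,0,-0.5,0,0,0.03,0,-0.5,0,0,0.02,0,-0.5,0,0,0.01,0,-0.5,0,0,0,0,-0.5,0,0,0,0,-0.5,0,0,0,0]

```text
time: 27.65
ee_pos: [0.5708, -0.3691, 0.0522]
eef_rot: [3.14, 0.001, 1.707]
wrist_force: [-0.8, -0.1, -0.9]
grip_width: 0.61
grip_force: 25.0
```

```bash
python3 - <<'E'
from h import *
go(.5685,-.369,.0107,1.705)
E
```

```text
t 27.65 pos [ 0.5708 -0.3691  0.0522] rot [3.140e+00 1.000e-03 1.707e+00] tool delta [ 0.0005 -0.0023  0.0415] spin 0.002 w 0.61 gf 25.0
```

Emit:
apply_moves:
  rows: [-0.5,0.0005,-0.0023,0.01,0.002,-0.5,0,0,0.012,0,-0.5,0,0,0.009,0,-0.5,0,0,0.006,0,-0.5,0,0,0.003,0,-0.5,0,0,0.0012,0,-0.5,0,0,0,0,-0.5,0,0,0,0]

```text
time: 28.45
ee_pos: [0.5675, -0.3685, 0.0111]
eef_rot: [-3.141, -0.001, 1.705]
wrist_force: [-6.7, 4.2, 18.0]
grip_width: 0.612
grip_force: 25.0
```

```bash
python3 - <<'E'
from h import *
go(.5685,-.369,.0105,1.705)
E
```

```text
t 28.45 pos [ 0.5675 -0.3685  0.0111] rot [-3.141e+00 -1.000e-03  1.705e+00] tool delta [-0.0006  0.0009  0.0006] spin -0.0 w 0.612 gf 25.0
```

Emit:
apply_moves:
  rows: [-0.5,0,0,0,0,0.35,0,0,0,0,0.45,0,0,0,0,0.7,0,0,0,0,0.7,0,0,0,0,0.7,0,0,0,0,0.7,0,0,0,0,0.7,0,0,0,0]

```text
time: 29.25
ee_pos: [0.568, -0.3687, 0.0095]
eef_rot: [3.142, -0.0, 1.705]
wrist_force: [-0.6, -0.0, -0.4]
grip_width: 0.852
grip_force: 0.0
```

Emit:
apply_moves:
  rows: [0.7,0,0,-0.01,0,0.7,0,0,-0.02,0,0.7,0,0,-0.03,0,0.7,0,0,-0.04,0,0.7,0,0,-0.04,0,0.7,0,0,-0.04,0,0.7,0,0,-0.02,0,0.7,0,0,0,0]

```text
time: 30.05
ee_pos: [0.5688, -0.3693, 0.2139]
eef_rot: [3.137, 0.004, 1.705]
wrist_force: [-0.8, 0.7, -0.1]
grip_width: 0.849
grip_force: 0.0
```

```bash
python3 - <<'E'
from h import *
go(.411,.1745,.2,.205)
f=grab_frame("side"); cv2.imwrite("pics/s7.png",cv2.cvtColor(cv2.resize(f[120:220,200:320],None,fx=6,fy=6,interpolation=2),4))
E
```

```text
t 30.05 pos [ 0.5688 -0.3693  0.2139] rot [3.137 0.004 1.705] tool delta [ 0.5601 -0.0837  0.011 ] spin 1.5 w 0.849 gf 0.0
```

View pics/s7.png

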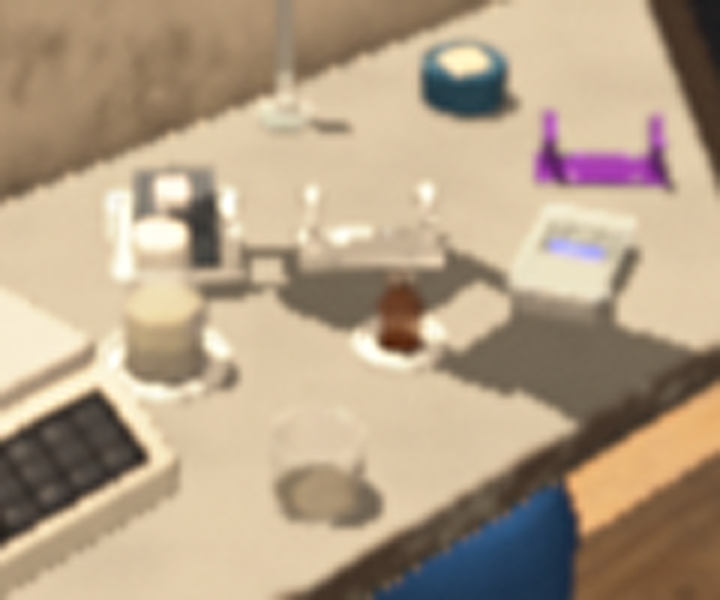

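The box lies flat in its tray at crop (175,215), beside the flask and bottle in their dishes. Pen next.

Emit:
apply_moves:
  rows: [0.5,0.0299,-0.0046,0,0,0.5,0.0417,-0.0062,0,0,0.5,0.0417,-0.0062,0,0,0.5,0.0417,-0.0062,0,0,0.5,0.0417,-0.0062,0,0,0.5,0.0417,-0.0062,0,0,0.5,0.0417,-0.0062,0,0,0.5,0.0417,-0.0062,0,0]

```text
time: 30.9
ee_pos: [0.476, -0.0547, 0.2084]
eef_rot: [-3.14, -0.001, 1.704]
wrist_force: [-0.3, 0.3, -0.2]
grip_width: 0.747
grip_force: 0.0
```

Emit:
apply_moves:
  rows: [0.3,0.0417,-0.0062,0,0,0.3,0.0417,-0.0062,0,0,0.3,0.0417,-0.0062,0,0,0.3,0.0417,-0.0062,0,0,0.3,0.0417,-0.0062,0,0,0.3,0.0299,-0.0046,0,0,0.3,0,0,0,0.14,0.3,0,0,0,0.14]

```text
time: 31.7
ee_pos: [0.4092, 0.1761, 0.2085]
eef_rot: [-3.14, 0.001, 1.422]
wrist_force: [-0.3, -0.7, -0.7]
grip_width: 0.65
grip_force: 0.0
```

Emit:
apply_moves:
  rows: [0.3,0,0,0,0.14,0.3,0,0,0,0.14,0.3,0,0,0,0.14,0.3,0,0,0,0.14,0.3,0,0,0,0.14,0.3,0,0,0,0.14,0.3,0,0,0,0.14,0.3,0,0,0,0.14]

```text
time: 32.5
ee_pos: [0.4095, 0.1751, 0.2085]
eef_rot: [-3.141, 0.002, 0.299]
wrist_force: [0.3, 0.2, 0.4]
grip_width: 0.647
grip_force: 0.0
```

Emit:
apply_moves:
  rows: [0,0,0,0,0.1,0,0,0,0.03,0,0,0,0,0.04,0,0,0,0,0.04,0,0,0,0,0.03,0,0,0,0,0,0,0,0,0,0,0,0,0,0,0,0]
  squeeze: 15

```text
time: 33.3
ee_pos: [0.4107, 0.1754, 0.0707]
eef_rot: [-3.141, -0.001, 0.205]
wrist_force: [0.4, -0.2, 0.2]
grip_width: 0.504
grip_force: 0.0
```

```bash
python3 - <<'E'
from h import *
go(.411,.1745,.003,.205)
E
```

```text
t 33.3 pos [0.4107 0.1754 0.0707] rot [-3.141e+00 -1.000e-03  2.050e-01] tool delta [0.     0.001  0.0677] spin -0.0 w 0.504 gf 0.0
```

Emit:
apply_moves:
  rows: [0,0,0.001,0.015,0,0,0,0,0.02,0,0,0,0,0.016,0,0,0,0,0.01,0,0,0,0,0.0045,0,0,0,0,0.001,0,0,0,0,0,0,0,0,0,0,0]

```text
time: 34.1
ee_pos: [0.4108, 0.1744, 0.0037]
eef_rot: [-3.141, -0.001, 0.205]
wrist_force: [-0.0, -0.3, -0.5]
grip_width: 0.498
grip_force: 0.0
```

Emit:
apply_moves:
  rows: [-0.3,0,0,0,0,-0.6,0,0,0,0,-1,0,0,0,0,-1,0,0,0,0,-1,0,0,0,0,-1,0,0,0,0,-1,0,0,0,0,-1,0,0,0,0]

```text
time: 34.9
ee_pos: [0.4105, 0.1743, 0.0032]
eef_rot: [-3.142, -0.0, 0.205]
wrist_force: [-0.1, 0.3, 2.1]
grip_width: 0.161
grip_force: 15.0
```

Emit:
apply_moves:
  rows: [-1,0,0,-0.01,0,-1,0,0,-0.02,0,-1,0,0,-0.03,0,-1,0,0,-0.03,0,-1,0,0,-0.03,0,-1,0,0,-0.01,0,-1,0,0,0,0,-1,0,0,0,0]

```text
time: 35.7
ee_pos: [0.4101, 0.1742, 0.1325]
eef_rot: [-3.142, 0.001, 0.205]
wrist_force: [-0.1, -0.5, 0.0]
grip_width: 0.157
grip_force: 15.0
```

```bash
python3 - <<'E'
from h import *
f=grab_frame("side"); cv2.imwrite("pics/s8.png",cv2.cvtColor(cv2.resize(f[150:300,190:340],None,fx=4,fy=4),4))
go(.4305,-.359,.134,.104)
E
```

```text
t 35.75 pos [0.4099 0.1741 0.1322] rot [3.142e+00 2.000e-03 2.050e-01] tool delta [-0.0883  0.5262 -0.0017] spin 0.101 w 0.158 gf 15.0
```

View pics/s8.png

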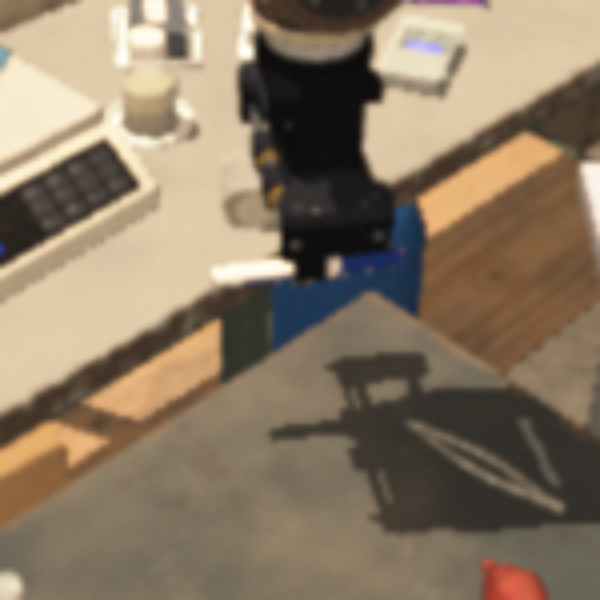

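The pen is held level, gripped near its middle: white end at crop (212,272), blue end at (405,262), finger at (312,265). Carrying it to the rest.

Emit:
apply_moves:
  rows: [-1,0,0,0,0.101,-1,-0.0015,0.0161,0,0,-1,-0.0015,0.0161,0,0,-1,-0.0024,0.039,0,0,-1,-0.0024,0.039,0,0,-1,-0.0024,0.039,0,0,-1,-0.0024,0.039,0,0,-1,-0.0024,0.039,0,0]

```text
time: 36.55
ee_pos: [0.4184, -0.0547, 0.1319]
eef_rot: [-3.141, 0.002, 0.104]
wrist_force: [0.2, 0.2, -0.5]
grip_width: 0.157
grip_force: 15.0
```

Emit:
apply_moves:
  rows: [-1,-0.0024,0.039,0,0,-1,-0.0024,0.039,0,0,-1,-0.0024,0.039,0,0,-1,-0.0024,0.039,0,0,-1,-0.0024,0.039,0,0,-1,-0.0024,0.039,0,0,-1,-0.0024,0.039,0,0,-1,-0.0015,0.0161,0,0]

```text
time: 37.35
ee_pos: [0.4304, -0.3453, 0.1313]
eef_rot: [-3.14, 0.001, 0.102]
wrist_force: [-0.5, 0.4, 0.6]
grip_width: 0.159
grip_force: 15.0
```

Emit:
apply_moves:
  rows: [-1,-0.0015,0.0161,0,0,-1,0,0,0,0,-1,0,0,0.02,0,-1,0,0,0.03,0,-1,0,0,0.01,0,-1,0,0,0,0,-1,0,0,0,0,-1,0,0,0,0]

```text
time: 38.15
ee_pos: [0.4315, -0.359, 0.0742]
eef_rot: [3.14, -0.001, 0.104]
wrist_force: [0.7, -0.3, 0.1]
grip_width: 0.159
grip_force: 15.0
```

```bash
python3 - <<'E'
from h import *
go(.4305,-.359,.030,.104)
f=grab_frame("side"); cv2.imwrite("pics/s9.png",cv2.cvtColor(cv2.resize(f[120:220,200:320],None,fx=6,fy=6,interpolation=2),4))
E
```

```text
t 38.15 pos [ 0.4315 -0.359   0.0742] rot [ 3.14e+00 -1.00e-03  1.04e-01] tool delta [-0.001  -0.0001  0.0442] spin 0.0 w 0.159 gf 15.0
```

View pics/s9.png

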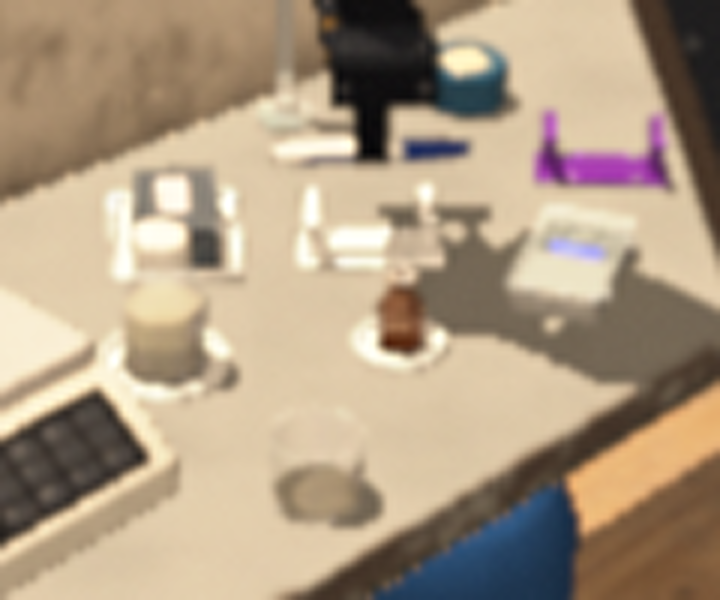

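The pen is level above the rest, blue cap towards the robot. Lowering it into the notches.

Emit:
apply_moves:
  rows: [-1,-0.001,0,0.01,0,-1,0,0,0.012,0,-1,0,0,0.01,0,-1,0,0,0.006,0,-1,0,0,0.004,0,-1,0,0,0.0022,0,-1,0,0,0,0,-1,0,0,0,0]

```text
time: 39.0
ee_pos: [0.43, -0.3589, 0.029]
eef_rot: [-3.141, 0.0, 0.104]
wrist_force: [-1.0, 0.7, 0.8]
grip_width: 0.16
grip_force: 15.0
```

Emit:
apply_moves:
  rows: [-1,0,0,0.001,0,-1,0,0,0,0,-0.6,0,0,0,0,-0.5,0,0,0,0,-0.4,0,0,0,0,-0.3,0,0,0,0,-0.2,0,0,0,0,-0.2,0,0,0,0]

```text
time: 39.8
ee_pos: [0.43, -0.359, 0.0278]
eef_rot: [-3.141, -0.0, 0.104]
wrist_force: [0.6, -0.3, -0.3]
grip_width: 0.394
grip_force: 0.0
```

Emit:
apply_moves:
  rows: [-0.2,0,0,-0.005,0,-0.2,0,0,-0.015,0,-0.2,0,0,-0.03,0,-0.2,0,0,-0.04,0,-0.2,0,0,-0.04,0,-0.2,0,0,-0.04,0,-0.2,0,0,-0.04,0,-0.2,0,0,-0.02,0]

```text
time: 40.6
ee_pos: [0.4304, -0.3593, 0.2619]
eef_rot: [3.138, -0.003, 0.104]
wrist_force: [-0.5, 1.2, 0.3]
grip_width: 0.403
grip_force: 0.0
```

Emit:
apply_moves:
  rows: [-0.2,0,-0.02,0,0,-0.2,0,-0.05,0,0,-0.2,0,-0.05,0,0,-0.2,0,-0.05,0,0,-0.2,0,-0.05,0,0,-0.2,0,-0.05,0,0,-0.2,0,-0.05,0,0,-0.2,0,-0.05,0,0]

```text
time: 41.4
ee_pos: [0.3909, 0.0108, 0.2584]
eef_rot: [3.141, -0.001, 0.103]
wrist_force: [0.7, 0.5, -0.4]
grip_width: 0.402
grip_force: 0.0
```

Emit:
apply_moves:
  rows: [-0.2,0,-0.05,0,0,-0.2,0,-0.05,0,0,-0.2,0,-0.05,0,0,-0.2,0,-0.03,0,0,-0.2,0,0,0,0,-0.2,0,0,0,0,-0.2,0,0,0,0,-0.2,0,0,0,0]

```text
time: 42.2
ee_pos: [0.3732, 0.1872, 0.2581]
eef_rot: [-3.142, -0.0, 0.102]
wrist_force: [0.0, 0.6, -0.4]
grip_width: 0.401
grip_force: 0.0
```

```bash
python3 - <<'E'
from h import *
np.set_printoptions(precision=4,suppress=True)
t=grab_frame("top");s=grab_frame("side")
a=cv2.resize(t[130:230,265:385],None,fx=5,fy=5,interpolation=2)
b=cv2.resize(s[135:210,210:300],None,fx=6,fy=6,interpolation=2)[:,:540]
cv2.imwrite("pics/fin.png",cv2.cvtColor(a,4))
cv2.imwrite("pics/fin2.png",cv2.cvtColor(b,4))
w=lambda r,g,b:np.minimum(np.minimum(r,g),b)>190
c=blob(t,(300,145,322,170),lambda r,g,b:np.minimum(r,b)>200)
print("flask/dish",c[0],c[1])
c,A,k=blob(t,(352,150,368,168),lambda r,g,b:r>150);print("box label",c,A,onz('top',c,.037))
E
```

```text
flask/dish [313.0968 158.2258] 155
box label [361.211  158.5872] 109 [ 0.5686 -0.3629  0.037 ]
```

View pics/fin.png

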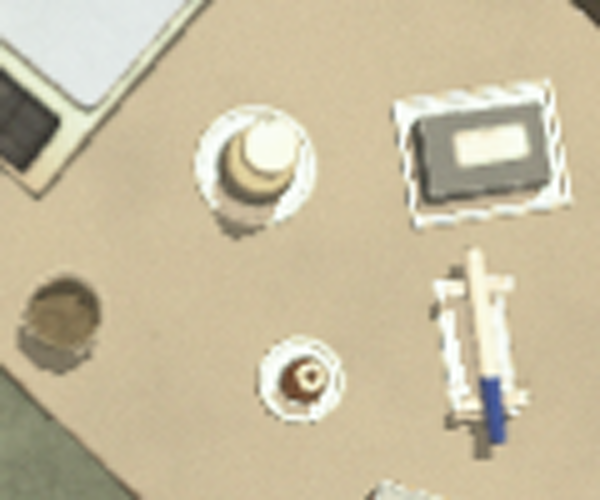

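Top view: all four pieces are in their seats and the beaker has not moved. I've now viewed 16 pictures, over the limit of 14, so the remaining checks are numbers only.

```bash
python3 - <<'E'
from h import *
np.set_printoptions(precision=4,suppress=True)
t=grab_frame("top");s=grab_frame("side")
wh=lambda th:(lambda r,g,b:np.minimum(np.minimum(r,g),b)>th)
print("expected flask .561,-.207; amber .4095,-.235; box .5685,-.369; pen .4305,-.359")
for n,p,z in(("flask",(318.8,158),.100),("amber",(326.8,205),.056)):print(n,onz('top',p,z))
c,A,k=blob(t,(355,153,371,164),wh(150));q=np.array([onz('top',p,.037)[:2] for p in k],np.float32);print("label",c,A,onz('top',c,.037),cv2.minAreaRect(q))
c2,A,k=blob(s,(222,146,236,156),wh(150));print("label side",c2,A,tri(c,c2))
e1,e2=onz('top',(359.0,180),.033),onz('top',(364,218),.033);print("pen",(e1+e2)/2,np.linalg.norm(e1-e2))
for n,r in(("vial",(138,148,154,168)),):
    a=cv2.cvtColor(cv2.imread("pics/top0.png"),4)[r[1]:r[3],r[0]:r[2]].astype(int);b=t[r[1]:r[3],r[0]:r[2]].astype(int);print(n,"diff",abs(a-b).mean())
r=(265,182,290,208);a=cv2.cvtColor(cv2.imread("pics/top0.png"),4)[r[1]:r[3],r[0]:r[2]].astype(int);print("beaker diff",abs(a-t[r[1]:r[3],r[0]:r[2]]).mean())
go(0.4,.2,.2)
E
```

```text
expected flask .561,-.207; amber .4095,-.235; box .5685,-.369; pen .4305,-.359
flask [ 0.5617 -0.207   0.1   ]
amber [ 0.408  -0.2352  0.056 ]
label [362.7304 158.5043] 115 [ 0.5688 -0.3683  0.037 ] ((0.5690732598304749, -0.36887291073799133), (0.02707023173570633, 0.05288263410329819), 8.749722480773926)
label side [228.375 152.   ] 40 (array([ 0.5691, -0.3685,  0.0363]), np.float64(0.00040793736169702187))
pen [ 0.4283 -0.3596  0.033 ] 0.13245609316869994
vial diff 3.3020833333333335
beaker diff 3.7025641025641027
t 42.4 pos [0.3732 0.1875 0.258 ] rot [-3.141 -0.     0.103] tool delta [ 0.0279 -0.0097  0.058 ] spin 0 w 0.397 gf 0.0
```

All the numbers agree with the seats (within about 2 mm), and the vial and beaker have not moved.

```bash
python3 -c "
from workcell import *
print(hand_in())"
```

```text
the job is handed in; nothing more can be done
None
```

The flask, bottle, box and pen are each in their own seat, measured within about 2 mm of centre, with the beaker and vial left standing, and the job was handed in at about 42 s; I viewed 16 pictures, two over the limit of 14.

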